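# Nip the cam block in the rack-and-pinion fixture

### The arm

A 6-joint arm with a two-finger parallel gripper is mounted at the origin on a cart in front of the work surface, level with it; the furniture and walls round the work are solid. World frame = base frame: x ahead of the robot, y to its left, z up, the work surface at z = 0. Lengths are in m, angles in degrees, forces in N, time in s.
With the tool pointing down it reaches from about 0.375 to 0.75 m from the base axis. Payload 9 kg.
Tool frame: the origin (TCP) lies where the fingers leave the gripper's body, on its centre line; the fingertips stand 73 mm ahead of it and the grasp point (between the pads) lies 54 mm ahead of it (robot.tip_reach is the distance from the TCP to the fingertips, in m); z points along the fingers, y is the line along which they close (so a half turn about z gives the same grasp; the last joint's range is limited). The gripper opens to 85 mm and grips with 20 to 120 N. Pads are 22 mm wide; open, the fingers measure 114 mm over their backs; the gripper's body (76 mm by 85 mm) begins 54 mm behind the grasp point. The pads swing forward as they close: fully open they stand 13 mm farther back than shut.
Start: joints at [-81.572, 5.964, 5.575, 89.605, 0, 77.527], TCP at [0.214, -0.561, 0.304] pointing down, gripper open.
Joint ranges: [-171.21, 171.21], [-48.23, 106.86], [-62.78, 66.21], [-105.2, 120.99], [-86.42, 89.51], [-180, 180]. Speed limits (degrees/s): [127.2, 127.2, 147.25, 180, 180, 180].

### API

Orientations are given as [roll, pitch, yaw] about the fixed x, y, z axes, in that order (R = Rz(yaw) Ry(pitch) Rx(roll)).
In Python, from plant import robot gives the robot as it stands. Calls block until the motion is done:
- robot.move_pose(position, orientation): joint-space move of the TCP to a pose.
- robot.line_to(position, vel=0.15, rotation=None, guard=None): straight line of the TCP; rotation=None keeps the orientation; vel is the mean speed in m/s. With guard (N) it stops when the force on the tool has changed by that much, and returns True; else False.
- robot.goto_joints(angles): joint-space move.
- robot.set_gripper(opening): finger opening in m; the grip force is fixed at half the most; returns when the fingers have stopped.
- robot.pause(seconds).
- robot.ik(position, orientation): joint angles nearest the present ones, or None.
- robot.observe(): the state.
- robot.grab_frame(name): name is "scene" or "top" or "wrist"; returns the picture (400x640x3 uint8, blue, green, red); there is no depth.
- robot.get_calibration(name): a dict with "vertical_fov" (degrees; the focal length in pixels is half the picture's height over the tangent of half this angle, whatever the lens; pixels are square), "cx", "cy" (the principal point, pixels), "k1" (the pictures are not rectified: a ray, as slopes to the right and down, at radius r is drawn at 1 + k1 r^2 times it, then the intrinsics apply), "rvec" (rotation vector, rad) and "tvec" (3), from world to camera coordinates, as OpenCV has them. Camera axes: x right, y down, z forward; pixel columns grow to the right and rows downward; lengths in m; the calibration is good to about 2 mm. A picture is of the moment at which its call begins: read the wrist's pose just before it. get_calibration takes no time and is no camera call; for the wrist camera it gives the pose at the moment of the call.
A pose or a line that the arm cannot do raises robot.IKError and nothing moves.
- robot.job_done(): hands the job in; it is judged then, once.
The state is a dict: "time": time; "q": joint angles; "qvel": joint speeds; "joint_torque": joint torques, N m; "tool_pos": TCP position; "tcp_rot": TCP orientation; "ft_force": force on the tool from outside, world axes, zero at the start; "torque": the same for the moment, N m; "gripper_width": finger opening in m; "gripper_force": force on a finger pad.
Only numpy, scipy, OpenCV 4.12 (cv2) and the standard library are available. Lean on these libraries where they do the work, as an engineer would, in place of code of your own. Each camera call takes 0.05 s, during which the arm holds its last target. There are 200 camera calls.

### The job

Load the black cam block into the green checking fixture, lengthwise between the pusher and the back stop, and then turn the inner black knob clockwise until the pusher has slid the block square against the back stop and nips it gently but firmly, about 9 N, and let go. The aluminium outer ring under that knob holds the zero setting of the batch: do not turn it. Leave the pulley that stands near the block where it is.

Things in the scene. Friction and masses are not known exactly. Their poses are not given: they have to be found in the camera images.
- cam_block: loose black anodised block, 0.12 kg: a base 32 (x) by 50 (y) by 16 mm high with a 22 mm round hollow boss on it, off centre towards its +y end, top at 28 mm. Origin: centre of the underside, z up. It may lie either way round in the fixture
- pulley: loose silvery toothed belt pulley, 54 mm diameter, 26 mm high, a bystander on the bench near the block (the two may have swapped places). Origin: centre of the underside
- fixture: fixture fixed to bench: dark plate 100 mm (x), y -80 to +115; its top, 10 mm over the bench, is the bed. Green housing x +-38, y +40 to +110, top at 42. A steel back stop 64 wide, 26 high over the bed is bolted at the -y end: its face (looking to +y) is at y -48 to -56, fixed in a run, not reported. The block lies with its 50 mm along y, at x = 0 within 8. Origin: at bench height under the bed
- pusher: aluminium pusher plate with a sprung dark pad (36 wide, z 11 to 26 mm) in front and a rack bar into the housing; slides along the fixture's -y, driven by the inner knob only, and stays where it is put. Once the block is against the stop the pad yields 1 mm for every 8 N. Origin: on the pad's face when unloaded, at the bench's height
- pusher_face (a point): middle of the unloaded pad's face, at bed height; at fixture y = +24 mm - 12 mm x knob value
- inner_knob (a joint): angle of the inner knob, rad, growing clockwise from above, 0 to 2.8, starting at 0.2 to 0.7; each rad advances the pusher 12 mm. Dry drag of about 0.25 N m resists turning and holds the knob where it is left; each N of pushing force adds 0.012 N m (sliding the block takes about 1 N). At rest after a stride any part of the drag may remain in the hand: compare only strides of equal, small size
- knob_top (a point): centre of the top of the inner knob, on the upright axis of both knobs (fixture x 0, y +75, z 84 mm): a black fluted round knob, 30 mm diameter, grippable over 26 mm below this point; the ring's top is 28 mm below it
- outer_ring (a joint): angle of the outer ring, rad, clockwise from above; turns very easily (0.015 N m)
- ring_mark (a point): red line on the top of the outer ring, 28 mm from the axis. The ring is a fluted aluminium disc, 60 mm diameter, 12 mm thick, top 56 mm above the bench, coaxial with the knob and right below it
Mind the look-alikes: they are no part of the job. Several things have the shape of the cam_block; the one meant has the colours described above.

How it is judged (in metres and radians):
On the way:
1. the block lies in the bed between pusher and back stop, let go, not yet nipped (z of cam_block in the frame of fixture between 0.007 and 0.013 m and x of cam_block in the frame of fixture between -0.012 and 0.012 m and y of cam_block in the frame of fixture between -0.034 and 0 m and contact force between the fingers and cam_block below 0.2 N and contact force between pusher and cam_block below 3 N), for 0.2 s.
At the end, for the whole second after the job is handed in: The block lies flat on the bed against the back stop, square to it (0.06 rad) and centred across it within 8 mm, and the pusher presses on it with 5 to 14 N after the robot has let go (contact force between pusher and cam_block between 5 and 14 N and y of cam_block in the frame of fixture between -0.033 and -0.021 m and x of cam_block in the frame of fixture between -0.008 and 0.008 m and z of cam_block in the frame of fixture below 0.012 m and angle between cam_block's own z axis and vertical below 0.06 rad and angle between the y axis of cam_block and the y axis of fixture, either way round below 0.06 rad and linear speed of cam_block below 0.01 m/s); the robot touches nothing.
It fails at once if the outer ring was turned (its mark moved more than 3 mm, about 0.1 rad) (distance of ring_mark from where it was at the start of the episode above 0.003 m).
It fails at once if the block was squeezed with more than 20 N by the pusher (contact force between pusher and cam_block above 20 N).
It fails at once if the pulley was moved more than 30 mm (distance of pulley from where it was at the start of the episode above 0.03 m).
It also fails if it takes over 72 s, if anything falls off the work surface, if the arm or the gripper's body presses on something with over 40 N, if the wrist force passes 120 N, or if a joint passes its speed limit or range.

## Working session

There is one attempt and no reset: what is moved stays moved. The work goes in short steps, each a Python script; the robot and the scene stay as the last script left them, time stands still between calls to the robot, and variables do not carry over. Pictures are saved under pics/ and viewed, at most 10 in all, crops included, and the job is handed in when it is done.

```bash
mkdir -p pics; ls; cat > h.py <<'E'
import numpy as np, cv2
from plant import robot
def cam(name):
    c=robot.get_calibration(name); f=200/np.tan(np.radians(c["vertical_fov"])/2)
    return c,f,cv2.Rodrigues(np.array(c["rvec"],float))[0],np.array(c["tvec"],float)
def ray(cal,u,v):
    c,f,R,t=cal
    d=np.array([(u-c["cx"])/f,(v-c["cy"])/f]); s=d.copy()
    for _ in range(20): s=d/(1+c["k1"]*(s@s))
    return -R.T@t, R.T@np.array([s[0],s[1],1])
def atz(cal,u,v,z):
    o,d=ray(cal,u,v); return (o+d*(z-o[2])/d[2])
def pix(cal,P):
    c,f,R,t=cal; p=R@np.array(P)+t; s=p[:2]/p[2]; s=s*(1+c["k1"]*(s@s)); return f*s+[c["cx"],c["cy"]]
E
python3 - <<'E'
from h import *
for n in("top","scene"):
    cv2.imwrite(f"pics/{n}.png",robot.grab_frame(n))
    print(n,robot.get_calibration(n))
o=robot.observe();print(o)
E
```

```text
pics
top {'vertical_fov': 52.261427830573524, 'cx': 320.56307868632365, 'cy': 201.41161361794633, 'k1': -0.09816910819982433, 'rvec': array([ 2.15436273, -2.20302873,  0.11226991]), 'tvec': array([-0.04378836,  0.54360582,  0.96539209])}
scene {'vertical_fov': 42.89142560697024, 'cx': 316.1396053220777, 'cy': 207.59475835243467, 'k1': 0.014442099533720247, 'rvec': array([ 1.99775904, -1.12348974,  0.54783792]), 'tvec': array([-0.33077578,  0.34758157,  1.03596577])}
{'time': 0.1, 'q': array([-8.15741737e+01,  5.99440675e+00,  5.53062674e+00,  8.96054098e+01,
        1.66379845e-04,  7.75281917e+01]), 'qvel': array([ 0.05752766, -0.11324705,  0.04338916, -0.00104961,  0.01598264,
        0.1093626 ]), 'joint_torque': array([ 6.82932805e-03, -5.58210576e+01,  5.04716849e+01,  1.32263917e-02,
       -2.17106940e-04,  3.33239313e-06]), 'tool_pos': array([ 0.21401022, -0.56029624,  0.30319958]), 'tcp_rot': array([-1.79932479e+02, -1.51046182e-02,  2.08976256e+01]), 'ft_force': array([ 1.4231787 ,  0.3142467 , -0.53999226]), 'torque': array([ 0.00619258, -0.01439965,  0.01300936]), 'gripper_force': 0.0, 'gripper_width': 0.08526507964336325}
```

View pics/top.png

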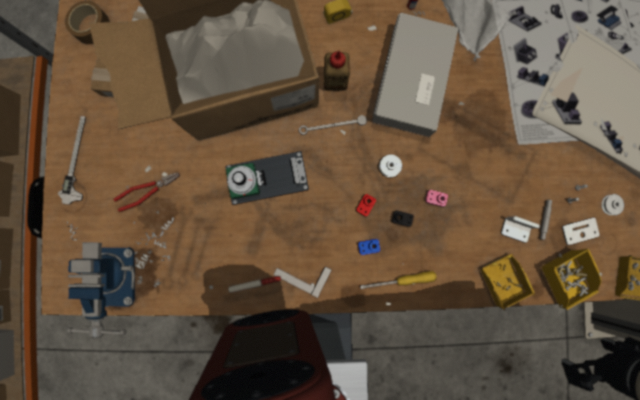

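View pics/scene.png

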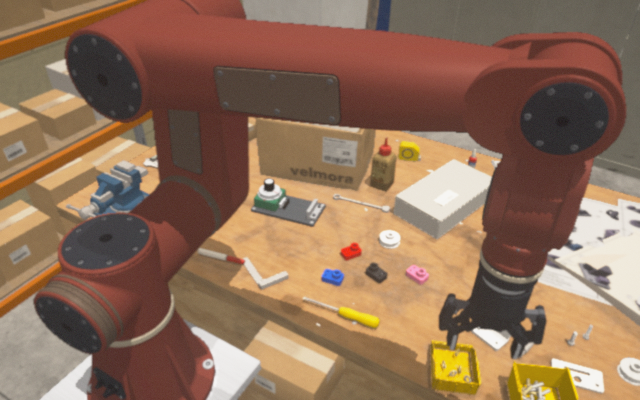

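Top view: cam-block shapes are red (367,205), black (402,218), pink (437,198) and blue (369,246). Only the one at (402,218) is black, so it should be the target. The pulley is at (390,166), and the fixture has its knob at (241,180) and its back stop at (299,170). I'll confirm with an enlarged crop.

```bash
python3 - <<'E'
from h import *
im=cv2.imread("pics/top.png")
a=cv2.resize(im[140:265,215:455],(800,417),interpolation=cv2.INTER_CUBIC); cv2.imwrite("pics/crop.png",a)
c=cam("top")
print("cam pos",-c[2].T@c[3])
for n,u,v,z in(("black",402,219,.016),("pulley",390,166,.026),("knob",241,180,.084),("stop",299,170,.036),("red",367,205,.016),("pink",437,198,.016)): print(n,atz(c,u,v,z).round(4))
for n,u,v in(("bl",234,204),("br",310,189),("tr",303,152)): print(n,atz(c,u,v,.01).round(4))
E
```

```text
cam pos [ 0.45093123 -0.04468768  1.01196375]
black [ 0.4956 -0.2552  0.016 ]
pulley [ 0.6262 -0.2288  0.026 ]
knob [0.5906 0.1268 0.084 ]
stop [ 0.6191 -0.0053  0.036 ]
red [ 0.532  -0.1699  0.016 ]
pink [ 0.5455 -0.3452  0.016 ]
bl [0.5422 0.1581 0.01  ]
br [ 0.5753 -0.0307  0.01  ]
tr [ 0.6689 -0.015   0.01  ]
```

View pics/crop.png

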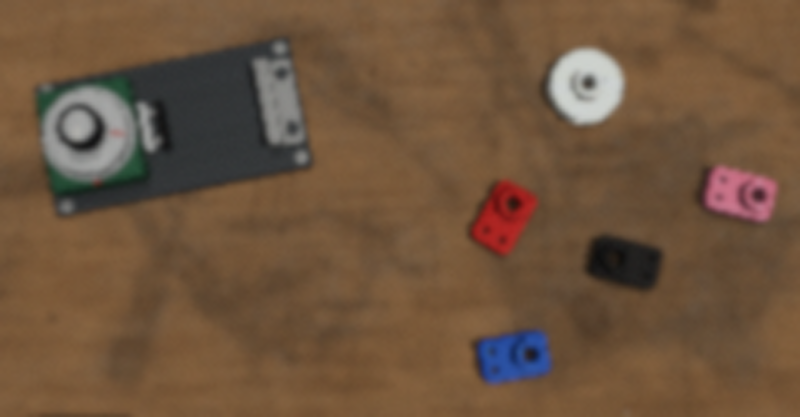

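The crop confirms it: the black block is at (402,218) in the top view, with the boss towards its left end. Next come close looks with the wrist camera at the fixture and the block.

```bash
python3 - <<'E'
from h import *
print(robot.tip_reach)
for y in (77,-103): print("blk",y,robot.ik([.4956,-.2552,.09],[180,0,y]))
for y in (100,-80): print("fix",y,robot.ik([.60,.05,.09],[180,0,y]))
for y in (100,-80,10): print("knob",y,robot.ik([.5906,.1268,.136],[180,0,y]))
for n,p,y in(("fix",[.60,.05,.30],100),("blk",[.4956,-.2552,.25],77)):
    robot.move_pose(p,[180,0,y])
    print(robot.observe()["time"])
    c=cam("wrist"); np.save(f"pics/{n}.npy",np.array([c],object),allow_pickle=True)
    cv2.imwrite(f"pics/w_{n}.png",robot.grab_frame("wrist"))
    print("cam",-c[2].T@c[3])
E
```

```text
0.0726
blk 77 [-40.68900008   3.02707599 -20.00822154  66.96470247   0.
  62.31099992]
blk -103 [ -40.68900008    3.02707599  -20.00822154   66.96470247    0.
 -117.68900008]
fix 100 [ -7.66678084  10.57813817 -11.88352608  67.53833575   0.
  72.33321916]
fix -80 [  -7.66678084   10.57813817  -11.88352608   67.53833575    0.
 -107.66678084]
knob 100 [-0.27177534  8.82988919 -8.86856413 72.30154668  0.         79.72822466]
knob -80 [  -0.27177534    8.82988919   -8.86856413   72.30154668    0.
 -100.27177534]
knob 10 [ -0.27177534   8.82988919  -8.86856413  72.30154668   0.
 169.72822466]
2.6583
cam [0.58866428 0.1134856  0.3708791 ]
3.95
cam [ 0.51040232 -0.19088291  0.32125553]
```

View pics/w_fix.png

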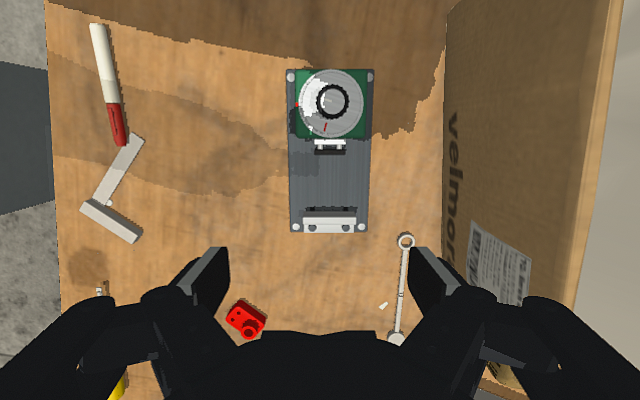

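View pics/w_blk.png

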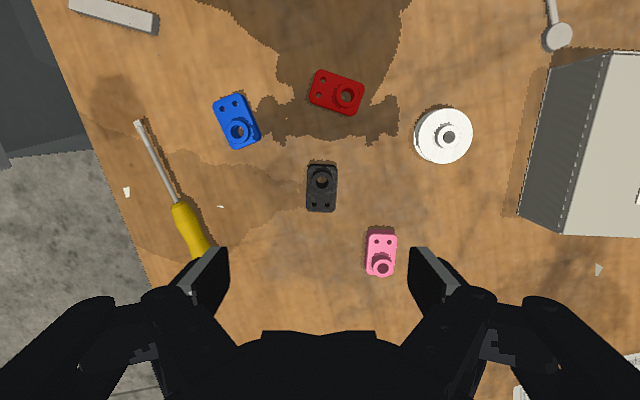

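Fixture view: knob top at (331,101), pusher pad front edge near (330,153), back stop near (330,218). Block view: black block at (322,186) with its boss at the top. I'll enlarge both in one picture to read edges.

```bash
python3 - <<'E'
import cv2,numpy as np
a=cv2.resize(cv2.imread("pics/w_fix.png")[60:240,275:385],None,fx=3.3,fy=3.3,interpolation=cv2.INTER_CUBIC)
b=cv2.resize(cv2.imread("pics/w_blk.png")[150:225,290:355],None,fx=6,fy=6,interpolation=cv2.INTER_CUBIC)
o=np.zeros((600,800,3),np.uint8); o[:a.shape[0],:a.shape[1]]=a; o[:b.shape[0],400:400+b.shape[1]]=b
cv2.imwrite("pics/c2.png",o)
E
```

```text
(no output)
```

View pics/c2.png

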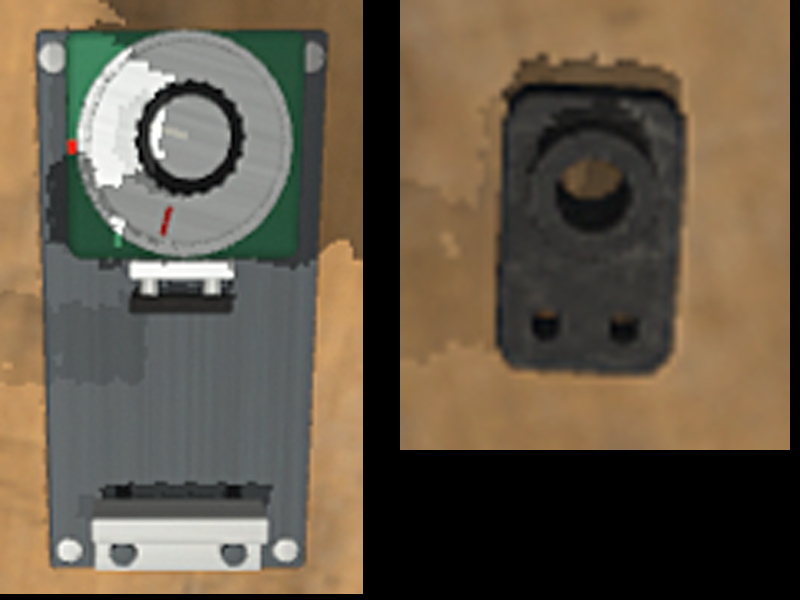

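```bash
python3 - <<'E'
from h import *
cf=tuple(np.load("pics/fix.npy",allow_pickle=True)[0]); cb=tuple(np.load("pics/blk.npy",allow_pickle=True)[0])
F=lambda x,y,z:atz(cf,275+x/3.3,60+y/3.3,z)
B=lambda x,y,z:atz(cb,290+(x-400)/6,150+y/6,z)
img=np.array([F(38,32,.01),F(328,32,.01),F(305,567,.01),F(53,567,.01)])[:,:2]
obj=np.array([[-50,115],[50,115],[50,-80],[-50,-80]])/1000.
oc,ic=obj.mean(0),img.mean(0); H=(obj-oc).T@(img-ic); U,S,Vt=np.linalg.svd(H); R=Vt.T@U.T
t=ic-R@oc; yaw=np.degrees(np.arctan2(R[1,0],R[0,0]))
print("fix",t,yaw,"resid mm",1e3*((img-t)@R-obj).round(4))
inf=lambda p:(1e3*(R.T@(p[:2]-t))).round(1)
print("knob",F(190,138,.084),inf(F(190,138,.084)),"exp",t+R@[0,.075])
for n,a in(("padL",F(131,312,.026)),("padR",F(233,312,.026)),("padbot",F(182,312,.011)),("stopTopL",F(95,517,.036)),("stopTopR",F(268,517,.036)),("stopBotL",F(95,499,.010))): print(n,inf(a))
c=[B(508,93,.016),B(686,95,.016),B(672,374,.016),B(498,370,.016)]
c=np.array(c)[:,:2]; print(c, c.mean(0), [np.linalg.norm(c[i]-c[i-1])for i in range(4)])
d=(c[0]+c[1]-c[2]-c[3]); e=(c[1]+c[2]-c[0]-c[3])
print("blk yaw", np.degrees(np.arctan2(-d[0],d[1])),np.degrees(np.arctan2(e[1],e[0])))
E
```

```text
fix [0.61207356 0.06031565] 10.104606350831718 resid mm [[ 0.6 -0.5]
 [-0.7 -0.7]
 [-0.6  0.5]
 [ 0.7  0.7]]
knob [0.5982097  0.13431029 0.084     ] [-0.7 75.3] exp [0.59891512 0.13415233]
padL [-18.   21.4]
padR [17.6 21.4]
padbot [ 0.4 19.9]
stopTopL [-31.2 -50.5]
stopTopR [ 30.8 -50.6]
stopBotL [-32.5 -51.5]
[[ 0.49074603 -0.22967425]
 [ 0.52048124 -0.2368185 ]
 [ 0.50771572 -0.28525634]
 [ 0.47751469 -0.27759215]] [ 0.49911442 -0.25733531] [np.float64(0.0497110985171895), np.float64(0.030581414715723697), np.float64(0.05009173682407454), np.float64(0.03115833504987105)]
blk yaw -15.098935094886718 -13.878117284231385
```

The fits agree to under 1 mm, so I'll pick the block, touching the bench first to learn the true fingertip reach.

```bash
python3 - <<'E'
from h import *
b=[.4991,-.2573]; o=[180,0,75.5]
robot.set_gripper(.05)
robot.move_pose([*b,.11],o)
hit=robot.line_to([*b,.06],vel=.03,guard=5)
s=robot.observe(); z=s["tool_pos"][2]; print(hit,s["tool_pos"],s["ft_force"],s["time"],s["gripper_width"])
robot.line_to([*b,z+.004],vel=.03)
robot.set_gripper(.0)
s=robot.observe(); print(s["gripper_width"],s["gripper_force"],s["tool_pos"])
robot.line_to([*b,.20],vel=.2)
s=robot.observe(); print(s["gripper_width"],s["gripper_force"],s["tool_pos"],s["time"])
cv2.imwrite("pics/held.png",robot.grab_frame("wrist"))
E
```

```text
True [ 0.49902352 -0.25720635  0.06960328] [-2.76221702  1.86118619  7.07374662] 6.2833 0.04966540106209454
0.030634105723132302 60.143423080444336 [ 0.49918183 -0.25736047  0.0737354 ]
0.03074542754136274 59.562907218933105 [ 0.49863274 -0.25688109  0.19845266] 7.675
```

View pics/held.png

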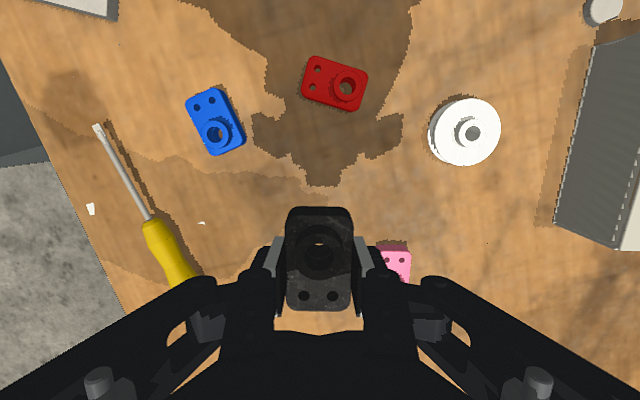

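The block is held square (boss at (318,245), pads on both long sides). Now I'll set it in the bed.

```bash
python3 - <<'E'
from h import *
t=np.array([.61207,.06032]); a=np.radians(10.1); R=np.array([[np.cos(a),-np.sin(a)],[np.sin(a),np.cos(a)]])
p=t+R@[0,-.015]; o=[180,0,100.1]
robot.move_pose([*p,.15],o)
robot.line_to([*p,.092],vel=.12); robot.pause(.2)
hit=robot.line_to([*p,.0825],vel=.02,guard=5)
s=robot.observe(); print(hit,s["tool_pos"],s["ft_force"],s["gripper_width"],s["time"])
robot.set_gripper(.055); robot.pause(.2)
robot.line_to([*p,.16],vel=.15)
q=t+R@[0,-.05]
robot.move_pose([*q,.25],o)
c=cam("wrist"); np.save("pics/set.npy",np.array([c],object),allow_pickle=True)
im=robot.grab_frame("wrist"); cv2.imwrite("pics/set.png",im)
u,v=pix(c,[*(t+R@[0,.02]),.03]).astype(int); print(u,v,robot.observe()["time"])
y0,x0=max(v-110,0),u-100
cv2.imwrite("pics/set_c.png",cv2.resize(im[y0:y0+200,x0:x0+200],None,fx=3,fy=3,interpolation=cv2.INTER_CUBIC)); print(x0,y0)
E
```

```text
True [0.61472896 0.04557452 0.08376075] [-0.90453215 -0.00729463  6.1087771 ] 0.030410736490854587 10.2417
318 117 11.9917
218 7
```

View pics/set_c.png

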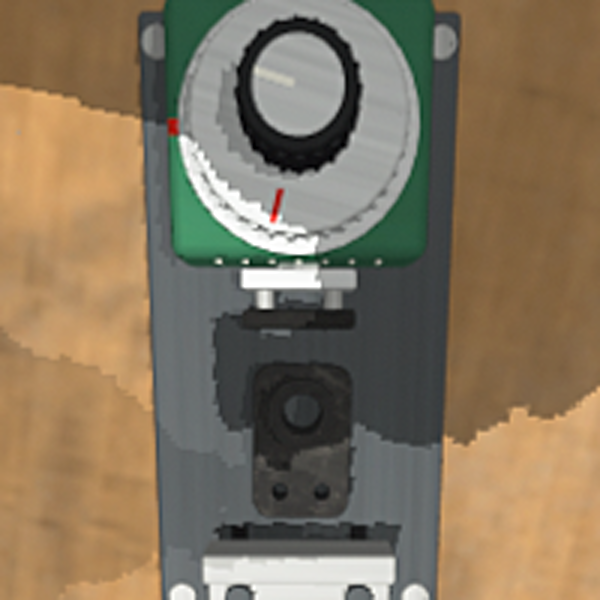

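The block lies square in the bed, centred with a gap at both ends (pad front edge at crop y≈325, block from 362 to 518, stop face near 545). Next I'll grip the knob above the ring and turn in strides, stopping well short of the expected contact.

```bash
cat >> h.py <<'E'
def stride(d):
    q=np.array(STATE["q"]); q[5]-=np.degrees(d); robot.goto_joints(list(q)); STATE["q"]=q; robot.pause(.08)
    s=robot.observe(); return s["torque"][2], s["joint_torque"][5], s["q"][5]-q[5], s["time"]
STATE={}
E
python3 - <<'E'
from h import *
k=[.5986,.1342]; o=[180,0,80]
robot.set_gripper(.05)
robot.move_pose([*k,.19],o)
print("hit",robot.line_to([*k,.135],vel=.06,guard=4))
s=robot.observe(); print(s["tool_pos"],s["torque"],s["ft_force"],s["time"])
robot.set_gripper(0)
s=robot.observe(); print(s["gripper_width"],s["gripper_force"],s["torque"],s["ft_force"],s["q"])
q=robot.ik([*k,.135],o); STATE["q"]=np.array(q); print(np.round(q,2))
for i in range(15):
    print(i,np.round(stride(.1),4))
np.save("q.npy",STATE["q"]); s=robot.observe(); print(s["ft_force"],s["gripper_width"])
E
```

```text
hit False
[0.59890964 0.13421754 0.13554202] [-0.03868376  0.01071729 -0.04304492] [ 0.47617382  0.075801   -0.45730289] 13.8917
0.02790287516082126 59.07085061073303 [0.02823954 1.19800708 0.08187704] [-4.95003849 -0.18382266  6.5826186 ] [ 4.53341423e-01  1.04072743e+01 -7.13491962e+00  7.24867054e+01
  5.27641708e-03  1.00440023e+02]
[  0.44  10.46  -7.17  72.37   0.   100.44]
0 [ 0.2542  0.2179 -0.0229 14.55  ]
1 [ 0.256   0.2178 -0.0228 14.8833]
2 [-0.5483 -0.544   0.037  15.2167]
3 [ 0.2615  0.2055 -0.0209 15.55  ]
4 [ 0.2344  0.2077 -0.0217 15.8833]
5 [ 1.44100e-01  9.20000e-02 -1.37000e-02  1.62167e+01]
6 [ 0.1791  0.207   0.0957 16.55  ]
7 [-0.1223 -0.1162  0.2093 16.8833]
8 [ 0.2592  0.2202  0.1846 17.2167]
9 [ 0.2526  0.216   0.1869 17.55  ]
10 [ 0.2832  0.2154  0.2041 17.8833]
11 [-0.427  -0.4391  0.2558 18.2167]
12 [ 0.1613  0.1827  0.207  18.55  ]
13 [ 0.2246  0.2167  0.185  18.8833]
14 [ 0.2224  0.2161  0.186  19.2167]
[ 3.80566799 -1.31357584  3.52887498] 0.02793922044501549
```

```bash
python3 - <<'E'
from h import *
STATE["q"]=np.load("q.npy"); L=[]; 
for i in range(14):
    a,b,c,t=stride(.02); L.append(b); print(round(1.5+.02*(i+1),2),round(a,3),round(b,4),round(c,3),round(t,1))
    if i>4 and np.median(L[-3:])>np.median(L[:5])+.05: print("rise"); break
np.save("q.npy",STATE["q"])
cv2.imwrite("pics/turn_top.png",robot.grab_frame("top")); cv2.imwrite("pics/turn_w.png",robot.grab_frame("wrist"))
E
```

```text
1.52 -0.038 -0.0483 0.213 19.6
1.54 -0.206 -0.2394 0.226 19.9
1.56 -0.94 -0.9712 0.281 20.2
1.58 0.016 0.1208 0.198 20.6
1.6 -0.286 -0.2792 0.228 20.9
1.62 0.24 0.244 0.19 21.2
rise
```

```bash
python3 - <<'E'
from h import *
STATE["q"]=np.load("q.npy")
for k in range(2):
    stride(.02); r=[]
    for i in range(25):
        s=robot.observe(); r.append([s["torque"][2],s["joint_torque"][5],s["q"][5]-STATE["q"][5],s["qvel"][5]]); robot.pause(.02)
    print(np.round(np.array(r).T[:,::2],3)); print(s["time"])
np.save("q.npy",STATE["q"])
E
python3 - <<'E'
import cv2
a=cv2.imread("pics/turn_w.png");b=cv2.imread("pics/turn_top.png")
import numpy as np
o=np.zeros((600,800,3),np.uint8);o[:400,:640]=a;o[400:600,0:400]=cv2.resize(b[140:210,220:360],(400,200),interpolation=cv2.INTER_CUBIC)
cv2.imwrite("pics/mid.png",o)
E
```

```text
[[-0.045  0.013 -0.035 -0.036 -0.004 -0.03  -0.002 -0.048  0.01  -0.136
  -0.03  -0.011 -0.042]
 [-0.049 -0.045 -0.044 -0.044 -0.044 -0.044 -0.044 -0.044 -0.044 -0.044
  -0.044 -0.044 -0.044]
 [ 0.212  0.213  0.21   0.212  0.211  0.211  0.211  0.213  0.212  0.214
   0.213  0.211  0.211]
 [-0.05   0.049  0.025  0.038 -0.018 -0.047  0.145  0.069 -0.041  0.069
  -0.021 -0.025 -0.021]]
22.05
[[-0.471 -0.427 -0.464 -0.385 -0.399 -0.453 -0.427 -0.467 -0.472 -0.408
  -0.474 -0.451 -0.436]
 [-0.446 -0.442 -0.441 -0.441 -0.441 -0.441 -0.441 -0.441 -0.441 -0.441
  -0.441 -0.441 -0.441]
 [ 0.242  0.242  0.243  0.241  0.241  0.242  0.243  0.242  0.243  0.243
   0.242  0.24   0.242]
 [-0.04   0.042 -0.046  0.071 -0.03   0.075 -0.118  0.075  0.054  0.025
   0.064 -0.012  0.049]]
22.8
```

View pics/mid.png

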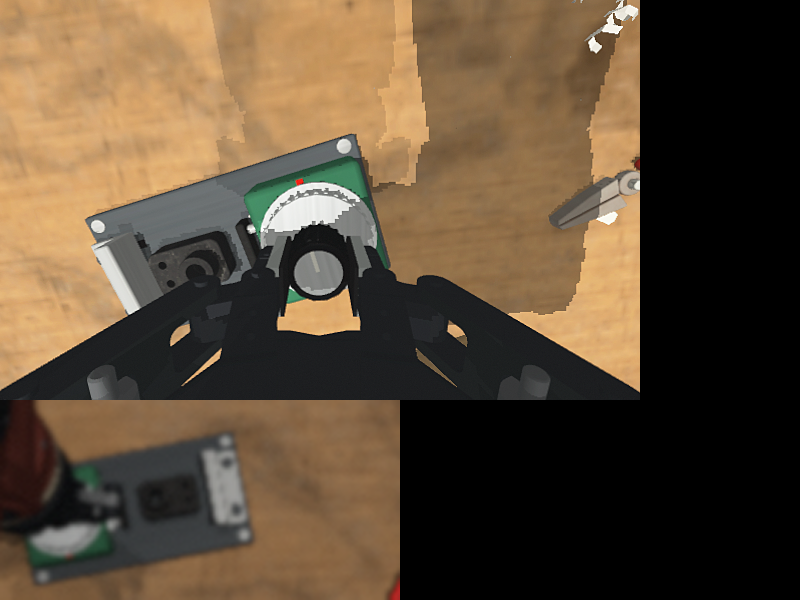

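My sign was wrong. The mid-turn view shows the hand went anticlockwise (fixture +y now points right in the image), since increasing q6 is clockwise from above. So the knob went back to its 0 stop and the hand slipped on it. The block is still free, with gaps on both sides. I'll regrip and turn the right way, checking that the knob follows (its pointer line should stay put in the hand).

```bash
sed -i 's/q\[5\]-=np/q[5]+=np/' h.py; python3 - <<'E'
from h import *
STATE["q"]=np.load("q.npy")
robot.set_gripper(.05); robot.goto_joints(list(STATE["q"])); robot.pause(.1)
im0=robot.grab_frame("wrist")
s=robot.observe(); print(s["tool_pos"],s["tcp_rot"],s["torque"],s["q"]-STATE["q"],s["time"])
robot.set_gripper(0); print(robot.observe()["torque"])
for i in range(16): print(round(.1*(i+1),1),np.round(stride(.1),3))
np.save("q.npy",STATE["q"]); 
im=robot.grab_frame("wrist"); tp=robot.grab_frame("top"); print(robot.observe()["tcp_rot"],robot.observe()["gripper_width"])
for n,f in(("k0",im0),("k1",im),("tp1",tp)): cv2.imwrite(f"pics/{n}.png",f)
# pointer check: light pixels on knob top -> coarse print
for f in(im0,im):
    g=cv2.cvtColor(f,cv2.COLOR_BGR2GRAY)[245:300,290:346]; m=(f[245:300,290:346,0].astype(int)); 
    hsv=f[245:300,290:346].astype(int); d=hsv[...,2]-hsv[...,0]; yy,xx=np.mgrid[0:55,0:56]
    w=((d>8)&(g>120)&((xx-28)**2+(yy-28)**2<22**2)); print(w.sum(), xx[w].mean()+290, yy[w].mean()+245)
E
```

```text
[0.59859854 0.13418568 0.13499929] [ 1.79999349e+02 -1.46975744e-03  1.75106241e+02] [-0.02117156 -0.05621554  0.05597573] [-0.00166911  0.00063936  0.00063666  0.00140024  0.00078436  0.00308389] 23.5583
[ 0.25423859  0.35384629 -0.04635694]
0.1 [-0.299 -0.24  -0.158 24.217]
0.2 [-0.258 -0.218 -0.15  24.55 ]
0.3 [-0.242 -0.217 -0.151 24.883]
0.4 [-0.263 -0.217 -0.151 25.217]
0.5 [-0.277 -0.217 -0.15  25.55 ]
0.6 [-0.182 -0.217 -0.151 25.883]
0.7 [-0.211 -0.216 -0.151 26.217]
0.8 [-0.293 -0.216 -0.149 26.55 ]
0.9 [-0.203 -0.216 -0.151 26.883]
1.0 [-0.259 -0.216 -0.153 27.217]
1.1 [-0.235 -0.215 -0.149 27.55 ]
1.2 [-0.245 -0.209 -0.151 27.883]
1.3 [-0.275 -0.208 -0.153 28.217]
1.4 [-0.247 -0.208 -0.153 28.55 ]
1.5 [-0.254 -0.208 -0.15  28.883]
1.6 [-0.225 -0.208 -0.15  29.217]
[-1.79956311e+02  3.06672897e-02  8.35879762e+01] 0.02755310390764023
68 315.5 260.7647058823529
67 314.910447761194 260.8059701492537
```

No slip now: the pointer stays at (315,261) in the hand and the torque is steady, with a small change near 1.2 rad where the pad met the block. Small strides next.

```bash
python3 - <<'E'
from h import *
STATE["q"]=np.load("q.npy"); L=[]
for i in range(30):
    a,b,c,t=stride(.02); L.append(b); print(round(1.6+.02*(i+1),2),round(a,3),round(b,4),round(c,3),round(t,1))
    if i>6 and abs(b)>np.median(np.abs(L[3:8]))+.04: print("rise"); break
np.save("q.npy",STATE["q"]); cv2.imwrite("pics/tp2.png",robot.grab_frame("top"))
E
```

```text
1.62 0.058 0.0679 -0.176 29.6
1.64 0.049 0.0754 -0.178 30.0
1.66 0.056 0.0756 -0.177 30.3
1.68 0.051 0.0756 -0.178 30.6
1.7 0.069 0.0757 -0.177 31.0
1.72 0.079 0.0756 -0.179 31.3
1.74 0.087 0.0757 -0.179 31.6
1.76 0.011 0.0756 -0.178 32.0
1.78 0.059 0.0757 -0.178 32.3
1.8 0.107 0.0756 -0.178 32.6
1.82 0.083 0.0756 -0.176 33.0
1.84 0.092 0.0756 -0.177 33.3
1.86 0.103 0.0755 -0.18 33.6
1.88 0.06 0.0755 -0.179 34.0
1.9 0.051 0.0756 -0.176 34.3
1.92 0.104 0.0755 -0.18 34.6
1.94 0.082 0.0755 -0.177 35.0
1.96 0.037 0.0756 -0.177 35.3
1.98 0.088 0.0755 -0.178 35.6
2.0 0.057 0.0755 -0.178 36.0
2.02 0.058 0.0755 -0.176 36.3
2.04 0.131 0.0755 -0.176 36.6
2.06 0.089 0.0755 -0.178 37.0
2.08 0.081 0.0754 -0.176 37.3
2.1 0.084 0.0767 -0.176 37.6
2.12 0.096 0.0966 -0.179 38.0
2.14 0.123 0.1169 -0.183 38.3
rise
```

Contact with the stop shows clearly at about 2.10 rad, and the torque then rises evenly, about 1.9 N per stride. Three more equal strides give about 9 N.

```bash
python3 - <<'E'
from h import *
STATE["q"]=np.load("q.npy")
for i in range(3): print(np.round(stride(.02),4))
robot.set_gripper(.05); robot.pause(.1)
k=robot.observe()["tool_pos"]
robot.line_to([k[0],k[1],.20],vel=.08)
t=np.array([.61207,.06032]); a=np.radians(10.1); R=np.array([[np.cos(a),-np.sin(a)],[np.sin(a),np.cos(a)]])
q=t+R@[0,-.05]; robot.move_pose([*q,.25],[180,0,100.1])
c=cam("wrist"); np.save("pics/end.npy",np.array([c],object),allow_pickle=True)
im=robot.grab_frame("wrist"); cv2.imwrite("pics/end.png",im); print(robot.observe()["time"])
old=cv2.imread("pics/set.png")
f=lambda i:cv2.resize(i[7:207,250:385],None,fx=2.95,fy=2.95,interpolation=cv2.INTER_CUBIC)
cv2.imwrite("pics/cmp.png",np.hstack([f(old),f(im)])); print(f(im).shape)
E
```

```text
[ 0.1423  0.1373 -0.1795 38.7   ]
[ 0.1534  0.1576 -0.1833 39.0333]
[ 0.1262  0.1779 -0.1854 39.3667]
41.8417
(590, 398, 3)
```

View pics/cmp.png

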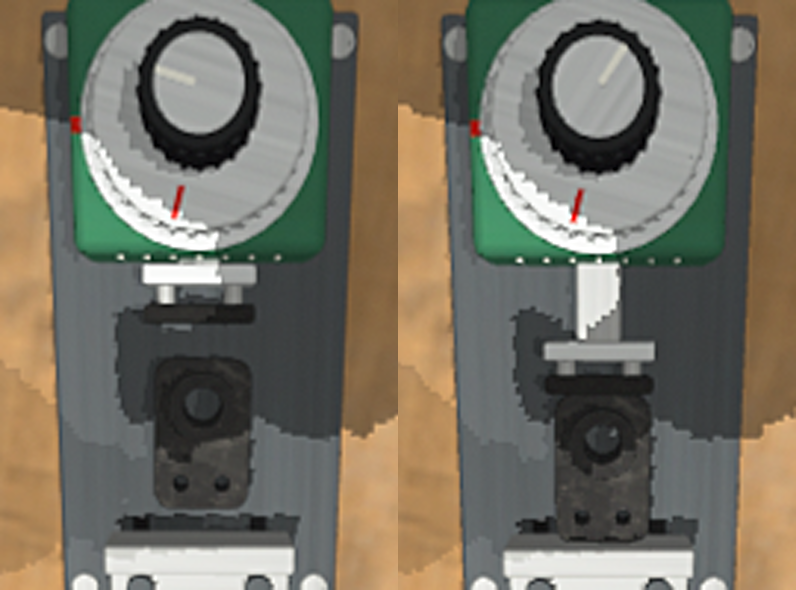

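The before/after crops show the block square against the stop (bottom edge at y≈540) with the pad on its other end (y≈385). The ring's red mark hasn't moved ((177,202) before, (577,205)−398 after), and the robot is clear. Handing in.

```bash
python3 - <<'E'
from h import *
print(robot.job_done())
E
```

```text
the job is handed in; nothing more can be done
None
```

I handed the job in at about 42 s: the block sits square against the back stop with an estimated 9 N nip, inferred from wrist torque and knob angle rather than measured, and the ring mark is unmoved. My first turn of the knob went anticlockwise by mistake and the hand slipped on it, but the block stayed free and I regripped and turned it clockwise.

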